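# Slide a tin onto the platform scale and tare it

### The arm

A 6-joint arm with a two-finger parallel gripper is mounted at the origin on a cart in front of the work surface, level with it; the furniture and walls round the work are solid. World frame = base frame: x ahead of the robot, y to its left, z up, the work surface at z = 0. Lengths are in m, angles in rad, forces in N, time in s.
With the tool pointing down it reaches from about 0.25 to 0.8 m from the base axis. Payload 8.5 kg.
Tool frame: the origin (TCP) lies at the very end of the fingers, on their centre line; the grasp point (between the pads) lies 19 mm behind it; z points along the fingers, y is the line along which they close (so a half turn about z gives the same grasp; the last joint's range is limited). The gripper opens to 85 mm and grips with 20 to 120 N. Pads are 22 mm wide; open, the fingers measure 114 mm over their backs; the gripper's body (76 mm by 85 mm) begins 54 mm behind the grasp point. The pads swing forward as they close: fully open they stand 13 mm farther back than shut.
Start: joints at [1.339, 0.238, -0.013, 1.319, 0, 1.571], TCP at [0.121, 0.511, 0.231] pointing down, gripper open.
Joint ranges: [-2.66, 2.66], [-1.03, 1.9], [-1.14, 1.46], [-1.82, 2.27], [-1.45, 1.34], [-3.14, 3.14]. Speed limits (rad/s): [2.22, 2.22, 2.79, 3.14, 3.14, 3.14].

### API

Orientations are given as [roll, pitch, yaw] about the fixed x, y, z axes, in that order (R = Rz(yaw) Ry(pitch) Rx(roll)).
In Python, from rig import env gives the robot as it stands. The module is installed in compiled form; this text tells all that it offers.
- The arm moves only by the tool drive_tool, never from a script. Its argument "rows" is a list that holds one entry, the list of rows, each a list of 4 numbers: the shift along the tool's x, y, z in mm, then the turn about the tool's z in rad. In form: [[[tx, ty, tz, turn], ...]]. A call has 1 to 12 rows; each row is the pose to reach, as a shift and turn from the pose commanded when the call began, along the tool's axes at that moment; what a row does not reach only later rows make up. A row lasts 1/8 s, in which the tool goes at most 62.5 mm and 10.7 degrees, less where a joint would pass 70% of its speed; a pose out of reach is approached as far as the arm can. A call with a gripper value outside its range is refused whole. "hand" is the closure, from 0 (fully open) to 1 (shut), set as the call begins (left out, the last holds). The fingers move at their own pace and stop on an object; the grip force is fixed at half the most. Time passes only in rows, so rows that repeat a pose let the fingers close. It gives the time, the measured TCP pose, the force and the opening at its end, in the units of the state.
- env.state(): the state, without advancing time (a new reading comes with each control period).
- env.capture(name): name is "scene" or "top" or "wrist"; returns (picture, depth): 480x640x3 uint8, blue, green, red; 480x640 float32, m along the optical axis (not along the pixel's ray), 0 where there is no reading.
- env.camera_info(name): a dict with "fx", "fy", "cx", "cy" (pixels), "origin" and "rotation" of the camera in the world. Camera axes: x right, y down, z forward; pixel columns grow to the right and rows downward; lengths in m; the calibration is good to about 2 mm. A picture is of the moment at which its call begins: read the wrist's pose just before it. camera_info takes no time and is no camera call; for the wrist camera it gives the pose at the moment of the call.
- env.finish_job(): hands the job in, once; it reports no verdict.
The state is a dict: "time_s": time; "qpos": joint angles; "qvel": joint speeds; "tau": joint torques, N m; "tcp_pos": TCP position; "tool_rot": TCP orientation; "wrist_force": force on the tool from outside, world axes, zero at the start; "torque": the same for the moment, N m; "width": finger opening in m.
Only numpy, scipy, OpenCV 4.12 (cv2) and the standard library are available. Lean on these libraries where they do the work, as an engineer would, in place of code of your own. Each camera call takes 0.05 s, during which the arm holds its last target. There are 200 camera calls.

### The job

Slide the small grey tin along the plywood loading board onto the steel pan of the low platform scale, without lifting it off or tipping it, and let go with its foot wholly inside the black ring on the pan. Then press the orange tare button on the scale's console fully down and let it come up, leaving the tin where it stands. Leave the two little bottles and the black marker alone.

Things in the scene. Friction and masses are not known exactly. Their poses are not given: they have to be found in the camera images.
- low_scale: low grey platform scale at the bench front (not the tall one at back left), fixed. Origin on the bench under the pan's centre, z up, y along its length. From -y to +y (mm): plywood loading board, x -85 to 70, y -238 to -83, top z 45, no rails; steel pan, x and y +-80; grey console, x +-75, y 87 to 187, top z 48, with a dark green display and the orange tare button, its highest part.
- pan_centre (a point): centre of the pan's top face, at z 44 mm of the scale when empty; axes as the scale's. The pan is a 160 mm square steel plate with a dark centre dot and a thin black ring of 128 mm inner diameter round it.
- pan (a joint): how far the sprung pan has sunk, m: 0 empty, stop at 0.006; the spring is about 1800 N/m, so the tin alone sinks it about 2 to 4 mm.
- tin: small round grey metal tin with dried runs, hardened cream stuff inside, open top; 88 mm across the foot, up to 92 mm across body and rim, 98 mm tall, 0.45 to 0.7 kg. Origin at the centre of its underside, z up. Starts upright on the loading board; slides when pushed on its lower half (too wide for most grippers). Keep fingers out of it.
- tare_top (a point): centre of the top face of the round orange tare button (26 mm diameter) on the console, at x -15, y +145 mm of the scale. Pressed straight down.
- tare (a joint): travel of the tare button, m: 0 up, 0.006 fully down; sprung, fully down takes 5 N, it comes up by itself.
- bottle_blue: bystander: toner bottle with black cap, blue band, 42 mm diameter, 110 mm tall, standing; origin at the centre of its underside.
- bottle_red: bystander: toner bottle with black cap, red band, 42 mm diameter, 106 mm tall, standing; origin at the centre of its underside.
- marker: bystander: black felt marker, 16 x 140 x 18 mm, lying with its length along its own y; origin at the centre of its underside.
Mind the look-alikes: they are no part of the job. Leave any purple or yellow look-alike of the tin alone.

How it is judged:
On the way, in this order (a step that is already met when the one before it is completed fails the run):
1. the tin stands let go on the sunken pan, its foot inside the ring (horizontal distance between tin and pan_centre below 0.02 m and value of joint pan above 0.0015 m and angle between tin's own z axis and vertical below 0.06 rad and contact force between each of the arm, the fingers and tin below 0.1 N), for 0.3 s.
2. the tare button is pressed fully down with the tin inside the ring and not touched (value of joint tare above 0.0045 m and horizontal distance between tin and pan_centre below 0.02 m and value of joint pan above 0.0015 m and contact force between each of the arm, the fingers and tin below 0.1 N), for 0.05 s.
At the end, for the whole second after the job is handed in: The tin stands upright and at rest on the pan, its centre within 20 mm of the pan's centre (foot inside the ring), the pan sunk at least 1.5 mm under it, and the tare button up again (horizontal distance between tin and pan_centre below 0.02 m and value of joint pan above 0.0015 m and angle between tin's own z axis and vertical below 0.06 rad and value of joint tare below 0.0015 m and velocity of joint pan below 0.005 m/s and linear speed of tin below 0.01 m/s); the robot touches nothing.
It fails at once if the tin is lifted (its underside more than 15 mm above the loading board) (z of tin in the frame of low_scale above 0.06 m).
It fails at once if the tin is tipped (over 20 degrees) or falls off the scale (angle between tin's own z axis and vertical above 0.35 rad or z of tin in the frame of low_scale below 0.025 m).
It fails at once if a bottle or the marker is moved by more than 30 mm or a bottle is knocked over (distance of any of bottle_blue, bottle_red, marker from where it was at the start of the episode above 0.03 m or angle between any of bottle_blue, bottle_red's own z axis and vertical above 0.3 rad).
It also fails if it takes over 48 s, if anything falls off the work surface, if the arm or the gripper's body presses on something with over 40 N, if the wrist force passes 120 N, or if a joint passes its speed limit or range.

## Working session

There is one attempt and no reset: what is moved stays moved. The work goes in short steps, Python scripts to look and compute and a tool call to move; the robot and the scene stay as the last step left them, time stands still between calls to the robot, and variables do not carry over. Pictures are saved under pics/ and viewed, on a budget of 10 in all, crops included, one or two more only if the job needs it, and the job is handed in when it is done.

Besides the shell and the picture viewer there is one more tool, called after "Request:" as name(argument=value, ...) on one line, values as JSON. drive_tool: Moves the arm, as the interface text tells. Its arguments: {"type":"object","properties":{"rows":{"type":"array"},"hand":{"type":"number"}},"required":["rows"]}

```bash
mkdir -p pics; python3 - <<'E'
from rig import env
import cv2,numpy as np
print(env.state())
for n in("scene","top"):
    p,d=env.capture(n);cv2.imwrite(f"pics/{n}0.png",p);np.save(f"pics/{n}0.npy",d);print(n,env.camera_info(n))
E
```

```text
{'time_s': 0.0, 'qpos': array([ 1.33898165e+00,  2.38777332e-01, -1.42645728e-02,  1.31925727e+00,
        4.22443874e-06,  1.57079527e+00]), 'qvel': array([ 0.00171545, -0.00127248, -0.00158545,  0.00112259, -0.00148682,
        0.00066722]), 'tau': array([-1.50634674e-03, -5.38785374e+01,  3.46433043e+01,  1.82893564e-02,
       -2.52500126e-05,  4.63628794e-06]), 'tcp_pos': array([0.12051167, 0.5105221 , 0.23067546]), 'tool_rot': array([-3.14008980e+00, -4.22602395e-06,  2.90977903e+00]), 'wrist_force': array([-0.67913945,  0.69953614,  0.4274354 ]), 'torque': array([ 0.01787327,  0.01701467, -0.03749084]), 'width': 0.0851975688310855}
scene {'fx': 488.3669887384019, 'fy': 488.3669887384019, 'cx': 321.44252433480654, 'cy': 229.2950524023475, 'origin': array([ 0.02182065, -0.62424779,  0.83421978]), 'rotation': array([-2.36636302, -0.01646724, -0.7771946 ])}
top {'fx': 450.9655767895826, 'fy': 450.9655767895826, 'cx': 323.6530328494881, 'cy': 247.67368632253357, 'origin': array([ 0.32472102, -0.11054427,  1.32240142]), 'rotation': array([-2.94553537,  0.02723735, -1.59476446])}
```

View pics/scene0.png

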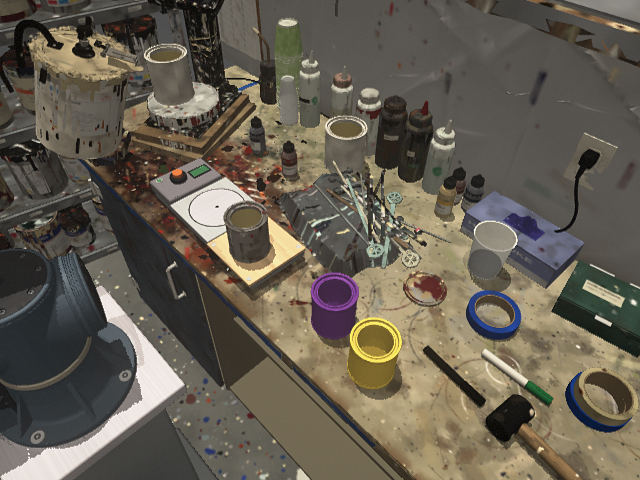

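View pics/top0.png

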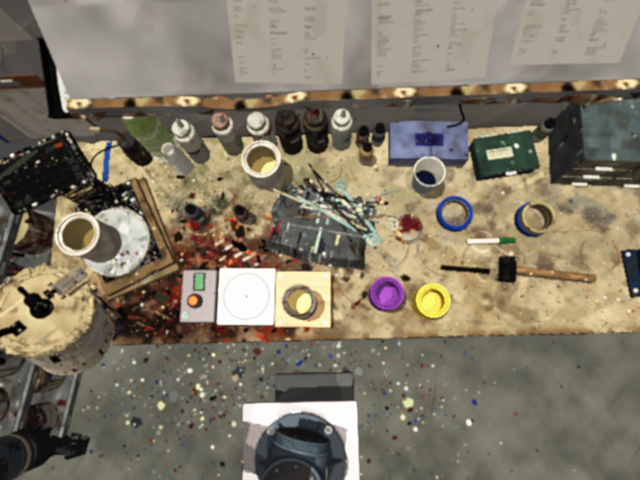

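The scene view shows the scale with its orange button at (178,175), the ring at (215,208) and the tin at (247,235). In the top view, the button is at (194,300), the ring at (246,296), the tin rim at (300,301), the bottles at (193,213) and (241,212), and the marker at (465,268), well away from the work. The scale's axes lie roughly along the world axes.

```bash
cat > h.py <<'E'
import numpy as np,cv2
from scipy.spatial.transform import Rotation as R
def ray(ci,u,v,z):
    d=R.from_euler('xyz',ci['rotation']).apply([(u-ci['cx'])/ci['fx'],(v-ci['cy'])/ci['fy'],1])
    o=np.array(ci['origin']);return o+d*(z-o[2])/d[2]
def proj(ci,p):
    q=R.from_euler('xyz',ci['rotation']).inv().apply(np.array(p)-ci['origin'])
    return np.array([ci['fx']*q[0]/q[2]+ci['cx'],ci['fy']*q[1]/q[2]+ci['cy']])
def blobs(m,amin=40):
    return [c for c in cv2.findContours(m.astype(np.uint8),cv2.RETR_EXTERNAL,cv2.CHAIN_APPROX_NONE)[0] if cv2.contourArea(c)>amin]
def orange(p):
    h=cv2.cvtColor(p,cv2.COLOR_BGR2HSV);return cv2.inRange(h,(5,170,150),(16,255,255))
E
python3 - <<'E'
from h import *
from rig import env
for n,(x0,y0,x1,y1) in dict(scene=(140,140,320,300),top=(170,255,340,340)).items():
    p=cv2.imread(f"pics/{n}0.png");d=np.load(f"pics/{n}0.npy");ci=env.camera_info(n)
    M=np.zeros(p.shape[:2],np.uint8);M[y0:y1,x0:x1]=255
    for c in blobs(orange(p)&M,15):
        u,v=c.reshape(-1,2).mean(0);print(n,'orange',u,v,cv2.contourArea(c),ray(ci,u,v,.054),d[int(v),int(u)])
    h=cv2.cvtColor(p,cv2.COLOR_BGR2HSV)
    for nm,lo,hi,z in(('white',(0,0,200),(180,30,255),.044),('wood',(12,40,150),(30,150,255),.045)):
        c=max(blobs(cv2.morphologyEx(cv2.inRange(h,lo,hi)&M,cv2.MORPH_OPEN,np.ones((3,3)))),key=cv2.contourArea)
        r=cv2.boxPoints(cv2.minAreaRect(c));print(n,nm,cv2.contourArea(c))
        ap=cv2.approxPolyDP(cv2.convexHull(c),4,True).reshape(-1,2)
        print(np.array([ray(ci,*q,z) for q in ap])[:,:2].round(4).tolist())
    # depth points
    vv,uu=np.mgrid[y0:y1,x0:x1];dd=d[y0:y1,x0:x1]
    P=np.stack([(uu-ci['cx'])/ci['fx']*dd,(vv-ci['cy'])/ci['fy']*dd,dd],-1)
    W=R.from_euler('xyz',ci['rotation']).apply(P.reshape(-1,3))+ci['origin']
    W=W[dd.ravel()>0]
    Q=W[(W[:,2]>.132)&(W[:,2]<.15)&(W[:,0]<.5)]
    if len(Q):print('rim',len(Q),Q.mean(0),Q.min(0),Q.max(0),cv2.minEnclosingCircle(Q[:,:2].astype(np.float32)))
    Q=W[(W[:,2]>.035)&(W[:,2]<.052)&(W[:,0]<.45)]
    print('plat',len(Q),Q.mean(0));print(cv2.boxPoints(cv2.minAreaRect(Q[:,:2].astype(np.float32))))
E
```

```text
scene orange 176.54545454545453 172.1818181818182 37.0 [0.44465774 0.30536122 0.054     ] 1.2029533
scene white 1999.5
[[0.527, 0.2128], [0.5196, 0.1115], [0.4118, 0.066], [0.3665, 0.0708], [0.3766, 0.2228]]
scene wood 1887.0
[[0.513, 0.026], [0.5075, -0.098], [0.3562, -0.09], [0.364, 0.0595]]
rim 701 [ 0.42205235 -0.01201893  0.13805835] [ 0.37639412 -0.05951025  0.13200105] [0.46661169 0.03148487 0.14470107] ((0.42164766788482666, -0.013233326375484467), 0.046548910439014435)
plat 3881 [0.39968341 0.09885754 0.04376701]
[[ 0.35447583 -0.2088111 ]
 [ 0.44916317 -0.20934126]
 [ 0.4521903   0.33133772]
 [ 0.35750297  0.33186787]]
top orange 192.76 300.24 59.5 [0.43694479 0.29147839 0.054     ] 1.255795
top orange 231.45454545454547 260.8636363636364 24.0 [0.54669619 0.18332425 0.054     ] 1.3517724
top white 3089.0
[[0.5182, 0.0595], [0.3655, 0.0683], [0.3721, 0.2237], [0.5256, 0.2185]]
top wood 3305.5
[[0.5252, -0.1016], [0.5101, -0.1241], [0.3559, -0.0942], [0.3245, -0.035], [0.3597, 0.0598], [0.5151, 0.0565]]
rim 498 [ 0.42105801 -0.01289502  0.13915175] [ 0.37584107 -0.05831749  0.13210876] [0.46473133 0.03113064 0.14786903] ((0.4210270047187805, -0.013765580020844936), 0.04564184695482254)
plat 3758 [0.40486897 0.11120234 0.04484631]
[[ 0.35589066 -0.09161939]
 [ 0.44862178 -0.09384786]
 [ 0.45880255  0.3297932 ]
 [ 0.36607143  0.33202168]]
```

Request:
drive_tool(rows=[[[-35, -47, 0, -0.007], [-70, -94, 0, -0.013], [-105, -141, 0, -0.02], [-140, -188, 0, -0.026]]], hand=0)

```text
time_s: 0.6
tcp_pos: [0.2139, 0.294, 0.2311]
tool_rot: [-3.141, 0.0, 2.937]
wrist_force: [0.9, 0.6, 0.5]
width: 0.0853
```

```bash
python3 -c "
from rig import env
s=env.state();print(s)"
```

```text
{'time_s': 0.6, 'qpos': array([ 9.42127329e-01, -3.99786193e-02, -3.32677767e-01,  1.27836551e+00,
       -2.38088661e-04,  1.14699340e+00]), 'qvel': array([-1.02800448, -0.4605999 , -0.44949499,  0.00651336, -0.0032743 ,
       -1.06449713]), 'tau': array([ 10.48699021, -28.45335424,  34.5171833 ,   0.53026065,
         0.27479393,   1.89096428]), 'tcp_pos': array([0.21386041, 0.29401255, 0.23106076]), 'tool_rot': array([-3.14125016e+00,  1.06681071e-04,  2.93672663e+00]), 'wrist_force': array([0.93182652, 0.61948211, 0.52427332]), 'torque': array([-0.01427103, -0.08858682, -0.02841437]), 'width': 0.08529014400700716}
```

Request:
drive_tool(rows=[[[-34, -48, 0, -0.007], [-68, -96, 0, -0.013], [-102, -143, 0, -0.02], [-136, -191, 0, -0.027], [-170, -239, 0, -0.033], [-205, -287, 0, -0.04], [-239, -335, 0, -0.046], [-273, -382, 0, -0.053], [-273, -382, 0, -0.053], [-273, -382, 0, -0.053]]])

```text
time_s: 1.85
tcp_pos: [0.4023, -0.1339, 0.2309]
tool_rot: [3.141, -0.002, 2.988]
wrist_force: [0.4, 0.6, -0.5]
width: 0.0853
```

```bash
python3 -c "
from rig import env
import cv2
print(env.camera_info('wrist'))
p,d=env.capture('wrist');cv2.imwrite('pics/w1.png',p)"
```

```text
{'fx': 355.4790265631678, 'fy': 355.4790265631678, 'cx': 324.44344821682654, 'cy': 236.364947901055, 'origin': array([ 0.33806324, -0.12501711,  0.37308431]), 'rotation': array([2.88166329e+00, 2.60475327e-06, 1.41606657e+00])}
```

View pics/w1.png

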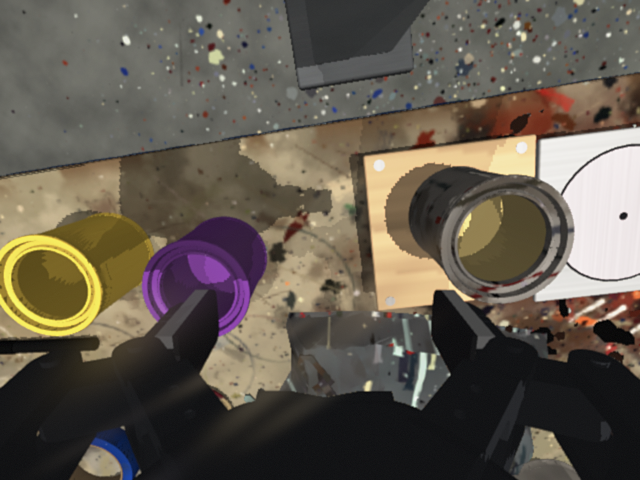

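The wrist view shows the tin at right (rim centre 505,240), clear of the right finger. The purple tin at (200,270) is near the left finger. The linkages bulge outward, so I'll measure the finger profile and the clearance to the purple tin by depth.

```bash
python3 - <<'E'
from h import *
from rig import env
s=env.state();ci=env.camera_info('wrist');p,d=env.capture('wrist')
vv,uu=np.mgrid[0:480,0:640]
W=R.from_euler('xyz',ci['rotation']).apply(np.stack([(uu-ci['cx'])/ci['fx']*d,(vv-ci['cy'])/ci['fy']*d,d],-1).reshape(-1,3))+ci['origin']
ok=d.ravel()>0
T=R.from_euler('xyz',s['tool_rot']).inv().apply(W-s['tcp_pos'])
for z in range(-130,16,8):
    m=ok&(abs(T[:,2]*1000-z)<4)&(abs(T[:,0])<.08)&(abs(T[:,1])<.13)
    for nm,mm in(('+',m&(T[:,1]>0)),('-',m&(T[:,1]<0))):
        if mm.sum():print(z,nm,mm.sum(),'y',(T[mm,1].min()*1e3).round(),(T[mm,1].max()*1e3).round(),'x',(T[mm,0].min()*1e3).round(),(T[mm,0].max()*1e3).round())
h=cv2.cvtColor(p,cv2.COLOR_BGR2HSV).reshape(-1,3)
m=ok&(h[:,0]>130)&(h[:,0]<150)&(h[:,1]>100)&(W[:,2]>.02)&(W[:,2]<.15)
print('purple',W[m].min(0),W[m].max(0))
m=ok&(abs(W[:,2]-.14)<.006)&(W[:,1]>-.1)&(W[:,1]<.06)&(W[:,0]>.34)&(W[:,0]<.5)
print('tin rim',cv2.minEnclosingCircle(W[m,:2].astype(np.float32)),W[m,2].max())
# pan dot
g=cv2.cvtColor(p,cv2.COLOR_BGR2GRAY);c=min(blobs((g<90)[200:230,612:635],2),key=lambda c:1)
u,v=c.reshape(-1,2).mean(0)+[612,200];print('dot',u,v,ray(ci,u,v,.044))
E
```

```text
-106 + 246 y 6.0 20.0 x 18.0 20.0
-106 - 256 y -22.0 -8.0 x 18.0 20.0
-98 + 4806 y 0.0 32.0 x 9.0 21.0
-98 - 4917 y -33.0 -0.0 x 9.0 21.0
-90 + 5438 y 0.0 60.0 x -0.0 20.0
-90 - 6386 y -63.0 -0.0 x -0.0 20.0
-82 + 7163 y 0.0 66.0 x -9.0 18.0
-82 - 7769 y -70.0 -0.0 x -9.0 18.0
-74 + 5049 y 0.0 72.0 x -14.0 18.0
-74 - 5355 y -75.0 -0.0 x -14.0 18.0
-66 + 7120 y 31.0 74.0 x -14.0 16.0
-66 - 7051 y -76.0 -33.0 x -13.0 16.0
-58 + 1549 y 38.0 73.0 x -13.0 14.0
-58 - 1539 y -75.0 -40.0 x -12.0 14.0
-50 + 689 y 41.0 59.0 x 1.0 12.0
-50 - 701 y -63.0 -43.0 x 1.0 12.0
-42 + 829 y 41.0 55.0 x -10.0 11.0
-42 - 821 y -58.0 -43.0 x -10.0 11.0
-34 + 851 y 41.0 56.0 x -12.0 11.0
-34 - 863 y -58.0 -43.0 x -12.0 11.0
-26 + 723 y 41.0 55.0 x -12.0 11.0
-26 - 707 y -58.0 -43.0 x -12.0 11.0
-18 + 500 y 41.0 54.0 x -12.0 11.0
-18 - 492 y -56.0 -43.0 x -12.0 11.0
-10 + 31 y 41.0 42.0 x -9.0 6.0
-10 - 41 y -44.0 -44.0 x -11.0 9.0
purple [ 0.39591475 -0.2947243   0.02000068] [ 0.48424873 -0.20495047  0.09915035]
tin rim ((0.4221397042274475, -0.013837644830346107), 0.045940909534692764) 0.14444735116484955
dot 622.2352941176471 215.8235294117647 [0.44779387 0.14288216 0.044     ]
```

Request:
drive_tool(rows=[[[0, 0, 0, 0], [0, 0, 0, 0], [0, 0, 0, 0], [0, 0, 0, 0], [0, 0, 0, 0], [0, 0, 0, 0], [0, 0, 0, 0], [0, 0, 0, 0]]], hand=1)

```text
time_s: 2.95
tcp_pos: [0.4028, -0.134, 0.2313]
tool_rot: [-3.142, -0.0, 2.989]
wrist_force: [-0.6, 1.0, -0.8]
width: -0.0002
```

```bash
cat > prof.py <<'E'
from h import *
from rig import env
s=env.state();ci=env.camera_info('wrist');p,d=env.capture('wrist');cv2.imwrite('pics/w2.png',p)
vv,uu=np.mgrid[0:480,0:640]
W=R.from_euler('xyz',ci['rotation']).apply(np.stack([(uu-ci['cx'])/ci['fx']*d,(vv-ci['cy'])/ci['fy']*d,d],-1).reshape(-1,3))+ci['origin']
T=R.from_euler('xyz',s['tool_rot']).inv().apply(W-s['tcp_pos'])*1e3
ok=d.ravel()>0;print(s['width'])
for z in range(-110,10,6):
    m=ok&(abs(T[:,2]-z)<3)&(abs(T[:,0])<60)&(abs(T[:,1])<130)
    if m.sum():
        t=T[m];print(z,m.sum(),'y',t[:,1].min().round(),t[:,1].max().round(),'x',t[:,0].min().round(),t[:,0].max().round(),[ (k,t[abs(t[:,1]-k)<3,0].max().round()) for k in(-40,-30,-20,-10,0,10,20,30,40) if (abs(t[:,1]-k)<3).any()])
E
python3 prof.py
```

```text
-0.00023422121361885365
-104 1491 y -20.0 18.0 x 17.0 21.0 [(-20, np.float64(20.0)), (-10, np.float64(21.0)), (10, np.float64(21.0)), (20, np.float64(20.0))]
-98 6075 y -33.0 30.0 x 10.0 21.0 [(-30, np.float64(12.0)), (-20, np.float64(20.0)), (-10, np.float64(21.0)), (0, np.float64(12.0)), (10, np.float64(21.0)), (20, np.float64(20.0)), (30, np.float64(11.0))]
-92 12239 y -60.0 57.0 x 3.0 20.0 [(-40, np.float64(6.0)), (-30, np.float64(13.0)), (-20, np.float64(20.0)), (-10, np.float64(20.0)), (0, np.float64(12.0)), (10, np.float64(20.0)), (20, np.float64(19.0)), (30, np.float64(11.0)), (40, np.float64(6.0))]
-86 15892 y -64.0 60.0 x -1.0 18.0 [(-40, np.float64(13.0)), (-30, np.float64(11.0)), (-20, np.float64(18.0)), (-10, np.float64(18.0)), (0, np.float64(12.0)), (10, np.float64(18.0)), (20, np.float64(16.0)), (30, np.float64(10.0)), (40, np.float64(13.0))]
-80 9534 y -61.0 60.0 x -7.0 18.0 [(-40, np.float64(13.0)), (-20, np.float64(17.0)), (-10, np.float64(18.0)), (0, np.float64(12.0)), (10, np.float64(18.0)), (20, np.float64(11.0)), (40, np.float64(13.0))]
-74 9458 y -57.0 54.0 x -
[... 1381 characters left out ...]
4(7.0)), (-10, np.float64(12.0)), (0, np.float64(12.0)), (10, np.float64(12.0))]
-32 329 y -15.0 12.0 x 6.0 11.0 [(-10, np.float64(11.0)), (0, np.float64(11.0)), (10, np.float64(7.0))]
-26 521 y -15.0 13.0 x 6.0 11.0 [(-10, np.float64(11.0)), (0, np.float64(11.0)), (10, np.float64(7.0))]
-20 482 y -15.0 12.0 x 6.0 11.0 [(-10, np.float64(11.0)), (0, np.float64(11.0)), (10, np.float64(7.0))]
-14 417 y -15.0 13.0 x 6.0 11.0 [(-10, np.float64(11.0)), (0, np.float64(11.0)), (10, np.float64(7.0))]
-8 329 y -15.0 12.0 x 6.0 11.0 [(-10, np.float64(11.0)), (0, np.float64(11.0)), (10, np.float64(7.0))]
-2 55 y -8.0 10.0 x 6.0 11.0 [(-10, np.float64(11.0)), (0, np.float64(11.0)), (10, np.float64(6.0))]
```

Request:
drive_tool(rows=[[[0, 0, 0, 0.175], [0, 0, 0, 0.35], [0, 0, 0, 0.525], [0, 0, 0, 0.7], [0, 0, 0, 0.875], [0, 0, 0, 1.05], [0, 0, 25, 1.225], [0, 0, 55, 1.4], [0, 0, 90, 1.574], [0, 0, 120, 1.574], [0, 0, 142, 1.574], [0, 0, 142, 1.574]]])

```text
time_s: 4.5
tcp_pos: [0.4017, -0.1336, 0.0883]
tool_rot: [-3.139, -0.0, 1.415]
wrist_force: [-0.4, -0.3, 0.4]
width: 0.0001
```

```bash
cat > look.py <<'E'
import sys
from h import *
from rig import env
PC=np.array([.4465,.1427]);n=sys.argv[1]
s=env.state();print(s['time_s'],s['tcp_pos'].round(4),s['tool_rot'].round(3),s['wrist_force'].round(1))
p,d=env.capture('top');ci=env.camera_info('top');cv2.imwrite(f'pics/t{n}.png',p)
vv,uu=np.mgrid[0:480,0:640]
W=R.from_euler('xyz',ci['rotation']).apply(np.stack([(uu-ci['cx'])/ci['fx']*d,(vv-ci['cy'])/ci['fy']*d,d],-1).reshape(-1,3))+ci['origin']
m=(d.ravel()>0)&(abs(W[:,2]-.138)<.01)&(W[:,0]>.36)&(W[:,0]<.52)&(W[:,1]>s['tcp_pos'][1]+.016)&(W[:,1]<.22)
Q=W[m];c,r=cv2.minEnclosingCircle(Q[:,:2].astype(np.float32))
print('rim',len(Q),np.round(c,4),round(r,4),'z',Q[:,2].max(),'to go',PC-c)
E
python3 look.py a
```

```text
4.5 [ 0.4017 -0.1336  0.0883] [-3.139 -0.     1.415] [-0.4 -0.3  0.4]
rim 456 [ 0.4211 -0.0132] 0.0458 z 0.14759774455003183 to go [0.02540478 0.15586081]
```

Request:
drive_tool(rows=[[[25, 0, 0, 0], [45, 0, 0, 0], [54, 0, 0, 0], [59, 0, 0, 0], [64, 0, 0, 0], [69, 0, 0, 0], [74, 0, 0, 0], [79, 0, 0, 0], [84, 0, 0, 0], [89, 0, 0, 0], [94, 0, 0, 0], [94, 0, 0, 0]]])

```text
time_s: 6.05
tcp_pos: [0.4175, -0.0406, 0.0893]
tool_rot: [-3.142, -0.0, 1.415]
wrist_force: [0.1, -1.2, -0.5]
width: -0.0
```

```bash
python3 look.py b; python3 -c "
from rig import env;import cv2
p,d=env.capture('scene');cv2.imwrite('pics/s1.png',cv2.resize(p[130:310,120:360],None,fx=3,fy=3))"
```

```text
6.05 [ 0.4175 -0.0406  0.0893] [-3.142 -0.     1.415] [ 0.1 -1.2 -0.5]Traceback (most recent call last):
  File "look.py", line 11, in <module>
    print('rim',len(Q),np.round(c,4),round(r,4),'z',Q[:,2].max(),'to go',PC-c)
                                                    ~~~~~~~~~~^^
    return umr_maximum(a, axis, None, out, keepdims, initial, where)
ValueError: zero-size array to reduction operation maximum which has no identity
```

View pics/s1.png

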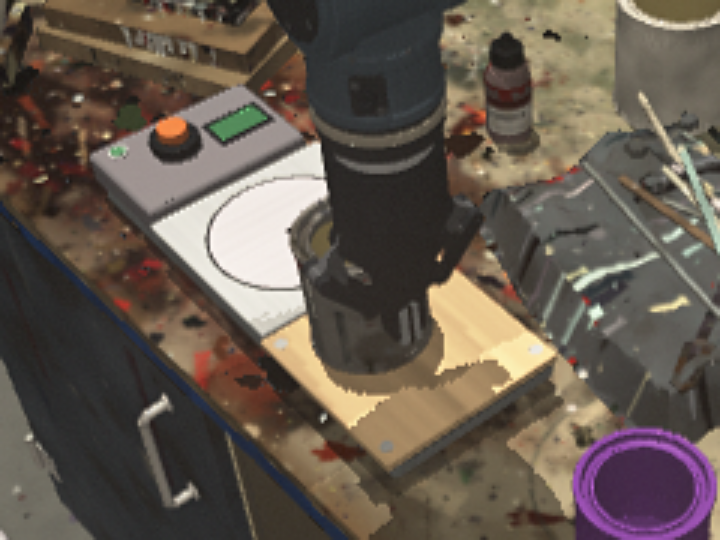

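The tin is sliding upright on the board with the gripper behind it (crop about 365,300). I'll continue.

Request:
drive_tool(rows=[[[7, 0, 0, 0], [14, 0, 0, 0], [21, 0, 0, 0], [28, 0, 0, 0], [35, 0, 0, 0], [42, 0, 0, 0], [49, 0, 0, 0], [56, 0, 0, 0], [63, 0, 0, 0], [70, 0, 0, 0], [77, 0, 0, 0], [77, 0, 0, 0]]])

```text
time_s: 7.65
tcp_pos: [0.4295, 0.0355, 0.0893]
tool_rot: [3.142, -0.0, 1.416]
wrist_force: [-0.3, -1.9, -1.2]
width: 0.0001
```

```bash
python3 - <<'E'
from h import *
from rig import env
s=env.state();ci=env.camera_info('wrist');p,d=env.capture('wrist');cv2.imwrite('pics/w3.png',p);np.save('pics/w3.npy',d)
print(s['wrist_force'],ci)
E
```

```text
[-0.29631464 -1.94808071 -1.21217567] {'fx': 355.4790265631678, 'fy': 355.4790265631678, 'cx': 324.44344821682654, 'cy': 236.364947901055, 'origin': array([0.43996566, 0.09911446, 0.23141164]), 'rotation': array([ 2.87884285e+00,  1.05813636e-03, -1.56034653e-01])}
```

View pics/w3.png

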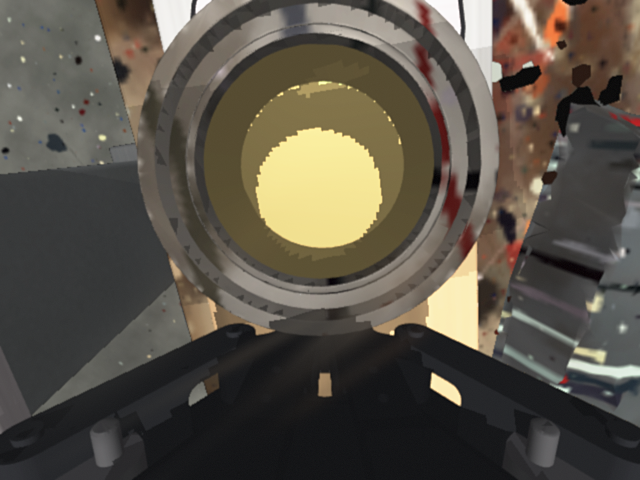

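The tin is centred ahead of the fingers, with its rim centre at about (318,153) in the wrist view. It stands upright, and the ring's near edge shows at the top of the picture.

```bash
python3 - <<'E'
from h import *
from rig import env
ci=env.camera_info('wrist');d=np.load('pics/w3.npy')
vv,uu=np.mgrid[0:480,0:640]
W=R.from_euler('xyz',ci['rotation']).apply(np.stack([(uu-ci['cx'])/ci['fx']*d,(vv-ci['cy'])/ci['fy']*d,d],-1).reshape(-1,3))+ci['origin']
m=(d.ravel()>0)&(W[:,2]>.137)&(W[:,2]<.15)&(vv.ravel()<315)
Q=W[m];c,r=cv2.minEnclosingCircle(Q[:,:2].astype(np.float32));print(c,r,Q[:,2].max(),ray(ci,318.5,153,.1435))
A=np.c_[Q[:,:2],np.ones(len(Q))];print('rim plane',np.linalg.lstsq(A,Q[:,2],rcond=None)[0])
g=env.state()['tcp_pos'][:2];print('to go',np.array([.4465,.1427])-c,np.hypot(*(c-g)))
E
```

```text
(0.4371250867843628, 0.09255268424749374) 0.04573553055524826 0.14624781975335044 [0.43793287 0.09628711 0.1435    ]
rim plane [-0.00154496 -0.02462424  0.1429625 ]
to go [0.00937491 0.05014732] 0.057869086501881245
```

Request:
drive_tool(rows=[[[6, 0, 0, 0], [12, 0, 0, 0], [18, 0, 0, 0], [24, 0, 0, 0], [30, 0, 0, 0], [36, 0, 0, 0], [41, 0, 0, 0], [45, 0, 0, 0], [47, 0, 0, 0], [49, 0, 0, 0], [49, 0, 0, 0], [49, 0, 0, 0]]])

```text
time_s: 9.2
tcp_pos: [0.437, 0.0834, 0.0893]
tool_rot: [-3.142, -0.0, 1.415]
wrist_force: [-0.6, -1.2, -0.5]
width: -0.0
```

Request:
drive_tool(rows=[[[-5, 0, 0, 0], [-15, 0, 0, 0], [-40, 0, 0, 0], [-65, 0, 0, 0], [-65, 0, -60, 0], [-65, 0, -120, 0], [-65, 0, -120, 0]]])

```text
time_s: 10.07
tcp_pos: [0.4293, 0.0187, 0.2136]
tool_rot: [3.134, -0.002, 1.414]
wrist_force: [0.6, -0.6, -1.0]
width: 0.0004
```

```bash
python3 - <<'E'
from h import *
from rig import env
s=env.state();ci=env.camera_info('wrist');p,d=env.capture('wrist');cv2.imwrite('pics/w4.png',p)
vv,uu=np.mgrid[0:480,0:640]
W=R.from_euler('xyz',ci['rotation']).apply(np.stack([(uu-ci['cx'])/ci['fx']*d,(vv-ci['cy'])/ci['fy']*d,d],-1).reshape(-1,3))+ci['origin']
m=(d.ravel()>0)&(W[:,2]>.135)&(W[:,2]<.15)&(W[:,1]>.07)&(W[:,1]<.22)&(abs(W[:,0]-.445)<.07)
Q=W[m];c,r=cv2.minEnclosingCircle(Q[:,:2].astype(np.float32));print(s['wrist_force'],s['tcp_pos'],c,r,Q[:,2].max())
# pan from white points at plate height, button from orange
h=cv2.cvtColor(p,cv2.COLOR_BGR2HSV)
print('proj PC',proj(ci,[.4465,.1427,.041]))
for b in blobs(orange(p),30):
    u,v=b.reshape(-1,2).mean(0);i=int(v)*640+int(u);print('orange',u,v,cv2.contourArea(b),W[i],ray(ci,u,v,W[i,2]))
E
```

```text
[ 0.63273242 -0.57007181 -1.04951832] [0.42929821 0.01873094 0.21359274] (0.44315916299819946, 0.13402019441127777) 0.04576971009373665 0.14102949945081159
proj PC [319.56358416  63.75977175]
orange 587.96 99.84 42.5 [ 6.92184524e-01  8.12592017e-02 -3.85947958e-04] [ 6.93109261e-01  8.03589335e-02 -3.85947958e-04]
orange 467.0 47.24590163934426 134.5 [ 0.58245416  0.14362755 -0.00069078] [ 0.58244314  0.14342376 -0.00069078]
```

View pics/w4.png

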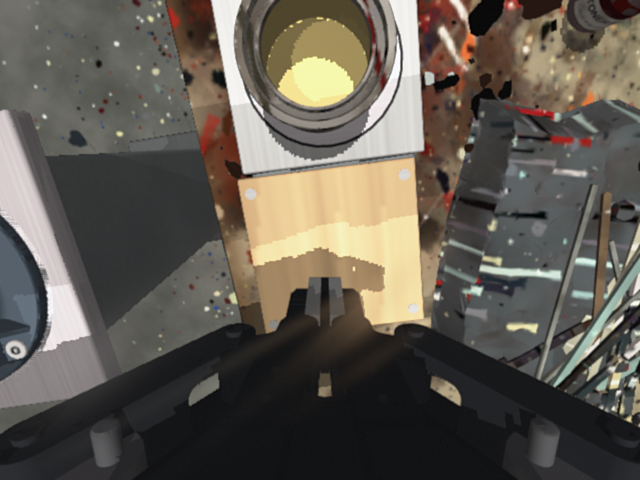

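The tin stands in the ring area, with its rim centre around (318,45), partly cut off at the picture's top. I'll check it with the top camera.

```bash
python3 look.py c; python3 - <<'E'
import cv2
p=cv2.imread('pics/tc.png');cv2.imwrite('pics/tc_c.png',cv2.resize(p[250:345,170:345],None,fx=4,fy=4,interpolation=cv2.INTER_CUBIC))
E
```

```text
10.125 [0.4281 0.0188 0.2113] [ 3.137e+00 -1.000e-03  1.414e+00] [ 1.2  0.2 -0.3]Traceback (most recent call last):
  File "look.py", line 11, in <module>
    print('rim',len(Q),np.round(c,4),round(r,4),'z',Q[:,2].max(),'to go',PC-c)
                                                    ~~~~~~~~~~^^
    return umr_maximum(a, axis, None, out, keepdims, initial, where)
ValueError: zero-size array to reduction operation maximum which has no identity
```

View pics/tc_c.png

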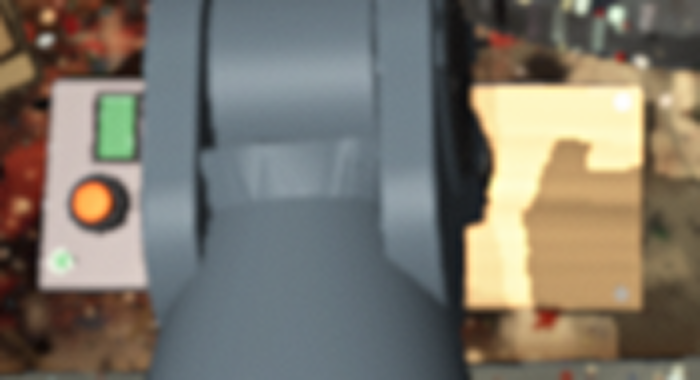

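The arm hides the pan from the top camera. Only the button shows, at crop (92,203). I'll move higher and forward so the wrist camera sees the tin, ring and button together.

Request:
drive_tool(rows=[[[0, 0, -50, 0], [20, 0, -100, 0], [50, 0, -120, 0], [80, 0, -120, 0], [100, 0, -120, 0], [100, 0, -120, 0], [100, 0, -120, 0]]])

```text
time_s: 11.05
tcp_pos: [0.4421, 0.1175, 0.3284]
tool_rot: [-3.14, 0.001, 1.415]
wrist_force: [0.2, -0.3, 0.5]
width: -0.0003
```

```bash
python3 - <<'E'
from h import *
from rig import env
s=env.state();ci=env.camera_info('wrist');p,d=env.capture('wrist');cv2.imwrite('pics/w5.png',p)
vv,uu=np.mgrid[0:480,0:640]
W=R.from_euler('xyz',ci['rotation']).apply(np.stack([(uu-ci['cx'])/ci['fx']*d,(vv-ci['cy'])/ci['fy']*d,d],-1).reshape(-1,3))+ci['origin']
ok=(d.ravel()>0)
m=ok&(W[:,2]>.132)&(W[:,2]<.15)&(W[:,1]>.07)&(W[:,1]<.22)&(abs(W[:,0]-.445)<.07)
Q=W[m];c,r=cv2.minEnclosingCircle(Q[:,:2].astype(np.float32));print(s['wrist_force'],s['tcp_pos'],ci['origin'],'tin',c,r,Q[:,2].max())
A=np.c_[Q[:,:2],np.ones(len(Q))];print(np.linalg.lstsq(A,Q[:,2],rcond=None)[0])
for b in blobs(orange(p),100):
    u,v=b.reshape(-1,2).mean(0);i=int(v)*640+int(u);print('orange',u,v,cv2.contourArea(b),W[i],ray(ci,u,v,W[i,2]))
h=cv2.cvtColor(p,cv2.COLOR_BGR2HSV)
w=cv2.inRange(h,(0,0,170),(180,40,255)).ravel()>0
m=ok&w&(W[:,2]>.034)&(W[:,2]<.05)&(W[:,1]>.05)&(W[:,1]<.226)&(abs(W[:,0]-.445)<.09)
b=cv2.minAreaRect(W[m,:2].astype(np.float32));print('pan',b,m.sum(),np.median(W[m,2]))
E
```

```text
[ 0.16883652 -0.30973366  0.50703683] [0.44207057 0.11745497 0.32839441] [0.45284565 0.18119241 0.4704481 ] tin (0.4431109130382538, 0.1341669112443924) 0.04573285952210426 0.14068670885745393
[0.00129085 0.00367087 0.13487177]
orange 293.83098591549293 35.140845070422536 483.5 [0.43634197 0.28844662 0.06832214] [0.43715347 0.28818764 0.06832214]
pan ((0.4476678967475891, 0.14284521341323853), (0.16021381318569183, 0.15949979424476624), 88.27490234375) 10119 0.04071269718766424
```

View pics/w5.png

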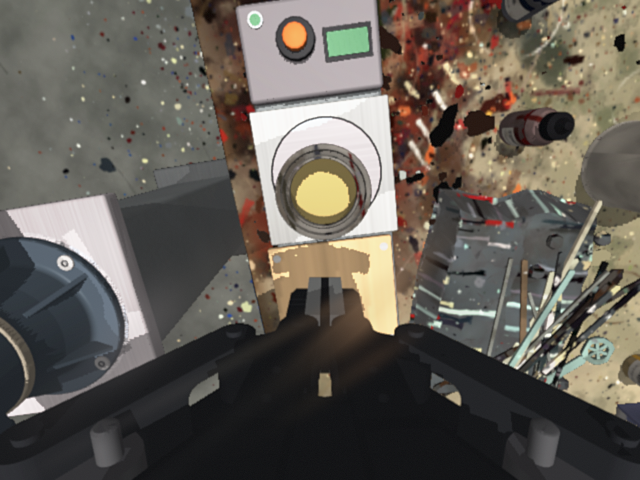

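The wrist view shows the tin inside the ring, with its rim at (322,192). It sits 9.8 mm from the measured pan centre, against a limit of 20. The pan has sunk about 3.3 mm and the button is at (294,35). I'll check clearance around the button before pressing.

```bash
python3 - <<'E'
from h import *
from rig import env
d=np.load('pics/top0.npy');ci=env.camera_info('top')
vv,uu=np.mgrid[0:480,0:640]
W=R.from_euler('xyz',ci['rotation']).apply(np.stack([(uu-ci['cx'])/ci['fx']*d,(vv-ci['cy'])/ci['fy']*d,d],-1).reshape(-1,3))+ci['origin']
W=W[(d.ravel()>0)&(W[:,2]<.7)]
D=np.hypot(W[:,0]-.4375,W[:,1]-.288)
for z in np.arange(.07,.6,.06):
    m=(W[:,2]>z)&(W[:,2]<z+.06)&(W[:,1]>.2)
    if m.sum():i=np.where(m)[0][D[m].argmin()];print(z.round(2),D[i].round(3),W[i].round(3))
s=env.state();print(s['qpos'].round(2),s['tcp_pos'])
E
```

```text
0.07 0.002 [0.436 0.288 0.073]
0.13 0.205 [0.399 0.489 0.188]
0.19 0.181 [0.419 0.468 0.25 ]
0.25 0.176 [0.404 0.461 0.261]
0.31 0.241 [0.407 0.527 0.353]
0.37 0.326 [0.721 0.449 0.372]
0.43 0.335 [0.156 0.47  0.47 ]
0.49 0.305 [0.739 0.331 0.543]
0.55 0.313 [0.75  0.288 0.57 ]
[ 0.26  0.11  0.07  1.53 -0.    1.99] [0.4421488  0.11726834 0.32868264]
```

Request:
drive_tool(rows=[[[40, -8, 0, 0], [85, -16, 0, 0], [130, -24, 0, 0], [168, -31, 0, 0], [168, -31, 40, 0], [168, -31, 90, 0], [168, -31, 140, 0], [168, -31, 190, 0], [168, -31, 225, 0], [168, -31, 240, 0], [168, -31, 240, 0], [168, -31, 240, 0]]])

```text
time_s: 12.6
tcp_pos: [0.4389, 0.2891, 0.0907]
tool_rot: [3.14, -0.001, 1.414]
wrist_force: [0.1, 0.5, 0.7]
width: 0.0001
```

```bash
python3 - <<'E'
from rig import env
import cv2
s=env.state();print(s['tcp_pos'],s['wrist_force'])
p,d=env.capture('scene');cv2.imwrite('pics/s2.png',cv2.resize(p[110:290,110:320],None,fx=3,fy=3))
E
```

```text
[0.43888703 0.28908667 0.09069128] [0.10461123 0.51246899 0.7101763 ]
```

View pics/s2.png

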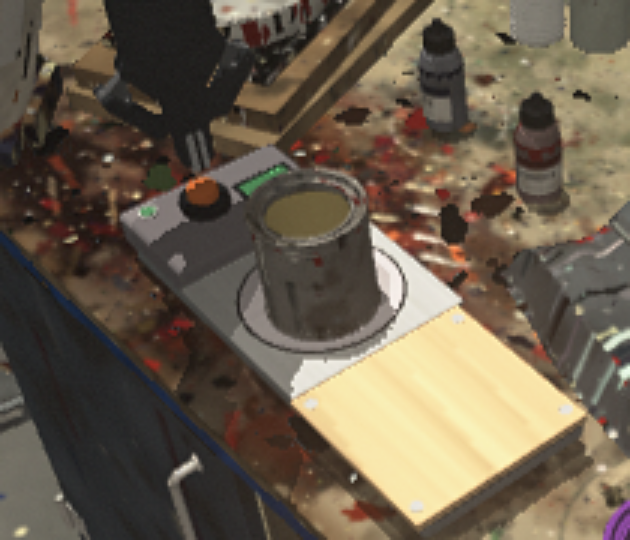

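The scene crop shows the tin upright in the ring (320,250) and the closed fingers over the button (203,190). Pressing down now in steps.

Request:
drive_tool(rows=[[[0, 0, 10, 0], [0, 0, 16, 0], [0, 0, 20, 0], [0, 0, 23, 0], [0, 0, 26, 0], [0, 0, 26, 0], [0, 0, 26, 0]]])

```text
time_s: 13.52
tcp_pos: [0.4378, 0.2886, 0.064]
tool_rot: [3.141, -0.0, 1.415]
wrist_force: [-3.2, -2.8, 11.2]
width: -0.0001
```

Request:
drive_tool(rows=[[[0, 0, 1.5, 0], [0, 0, 1.5, 0], [0, 0, 1.5, 0]]])

```text
time_s: 13.9
tcp_pos: [0.4379, 0.2887, 0.0637]
tool_rot: [3.141, -0.001, 1.415]
wrist_force: [-7.1, -5.3, 26.4]
width: 0.0001
```

Request:
drive_tool(rows=[[[0, 0, -5, 0], [0, 0, -20, 0], [0, 0, -60, 0], [0, 0, -110, 0], [0, 0, -160, 0], [0, 0, -200, 0], [0, 0, -200, 0], [0, 0, -200, 0]]])

```text
time_s: 14.9
tcp_pos: [0.4378, 0.2887, 0.2616]
tool_rot: [-3.141, 0.0, 1.415]
wrist_force: [0.6, 0.5, -0.2]
width: -0.0
```

```bash
python3 - <<'E'
from h import *
from rig import env
s=env.state();print(s['time_s'],s['tcp_pos'],s['wrist_force'])
for n in('top','wrist'):
    ci=env.camera_info(n);p,d=env.capture(n);cv2.imwrite(f'pics/{n}9.png',p)
    vv,uu=np.mgrid[0:480,0:640]
    W=R.from_euler('xyz',ci['rotation']).apply(np.stack([(uu-ci['cx'])/ci['fx']*d,(vv-ci['cy'])/ci['fy']*d,d],-1).reshape(-1,3))+ci['origin']
    ok=d.ravel()>0
    m=ok&(W[:,2]>.13)&(W[:,2]<.15)&(W[:,1]>.07)&(W[:,1]<.22)&(abs(W[:,0]-.445)<.07)
    if m.sum()>50:
        Q=W[m];print(n,'tin',cv2.minEnclosingCircle(Q[:,:2].astype(np.float32)),len(Q),Q[:,2].max())
    m=ok&(W[:,2]<.08)&(np.hypot(W[:,0]-.437,W[:,1]-.288)<.008)
    if m.sum():print(n,'button z',np.median(W[m,2]))
E
```

```text
14.9 [0.43784453 0.28865933 0.26157217] [ 0.57981863  0.50637365 -0.22176445]
top tin ((0.442691832780838, 0.13381247222423553), 0.04597689211368561) 457 0.14617433038115002
top button z 0.06948444426408318
wrist tin ((0.415067195892334, 0.14551596343517303), 0.012849702499806881) 111 0.13565221902684826
wrist button z 0.06960078948760559
```

```bash
python3 -c "
from rig import env
print(env.finish_job())"
```

```text
the job is handed in; nothing more can be done
None
```

The tin is on the scale pan inside the black ring, and the tare button was pressed fully down and came back up. I handed the job in at about 15 s of the 48 s; no verdict is reported.

**Tin:** I pushed it along the board onto the pan with the shut fingers. It was never lifted and stayed upright in every check. In the last top view its centre was about 10 mm from the measured pan centre (limit 20 mm). It had not moved when the button was pressed. The pan had sunk about 3.3 mm (at least 1.5 mm needed), measured before the press.

**Tare button:** It stopped about 5.8 mm down and the force rose steeply to 26 N, so it hit its stop. Afterwards both cameras measured its top at 69.5 mm, so it was up again. The arm was clear, about 0.2 m above it.

**Bystanders:** The bottles and marker were never approached. I did not measure them again at the end.

**Checks that disagreed or failed:**
- The tin ended about 6 mm shorter along the push than the estimate made during the push. The later wrist and top views agree with each other, so I relied on those.
- Two mid-run top-camera checks found nothing because the arm blocked the view.
- In the final wrist view the tin was mostly out of frame, so I ignored that reading.

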